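# Set out the signal-light kit on its mounting plate

### The job

Set out the signal-light kit on the blue mounting plate: move the amber light from the black foot to the white foot, and build up the black foot with the green light, the red light on top of the green, and the white cap on top of the red, everything upright and centred on what it stands on. Put the junction box flat on the plate midway between the two feet, with its two cable glands pointing at the feet. Let go of everything at the end, and do not shift the drinks can or the blue parts bin.

Things in the scene. Friction and masses are not known exactly. Their poses are not given: they have to be found in the camera images.
- plate: flat blue mounting plate fixed on the bench, 110 mm (its x) by 300 mm (its y) and 6 mm thick; both feet stand on it. Origin: centre of its underside, midway between the two feet; its y axis runs along the line through the feet; z up.
- black_foot: black lamp foot fixed on the plate's centre line 105 mm from the plate's centre (at either end): round flange 76 mm in diameter and 8 mm high with a flat-topped pedestal 54 mm in diameter, 30 mm high in all. Origin: centre of its underside, which is on top of the plate; z up. The amber light stands on it at the start.
- white_foot: white lamp foot, same shape and size as the black one, fixed at the other end of the plate; empty at the start. Origin: centre of its underside, on top of the plate; z up.
- amber_light: amber (orange-yellow) light module, an upright cylinder 54 mm in diameter and 45 mm high with flat ends and a black band round its foot; loose, about 80 g. Origin: centre of its underside; z up. Starts on the black foot.
- green_light: green light module, an upright cylinder 54 mm in diameter and 45 mm high with flat ends and a black band round its foot; loose, about 80 g. Origin: centre of its underside; z up. Starts standing on the bench.
- red_light: red light module, an upright cylinder 54 mm in diameter and 45 mm high with flat ends and a black band round its foot; loose, about 80 g. Origin: centre of its underside; z up. Starts standing on the bench.
- white_cap: white end cap, an upright cylinder 54 mm in diameter with straight sides 26 mm high and a low dome on top (33 mm in all); loose, about 50 g. Origin: centre of its flat underside; z up. Starts standing on the bench.
- junction_box: white junction box with a grey lid, 60 mm (its x) by 44 mm (its y) and 40 mm high, with a round black cable gland sticking out 14 mm from the middle of each of the two end faces (+x and -x; gland diameter 18 mm, collar 23 mm, 88 mm long over both glands); loose, about 140 g. Origin: centre of its underside; x along the glands, z up. Starts lid up on the bench.
- drink_can: bystander: drinks can with an orange label, 66 mm in diameter, 115 mm high, standing beyond the work on the right. Origin: centre of its underside.
- parts_bin: bystander: open blue parts bin with steel pins in it, 100 mm (its x) by 150 mm (its y), 70 mm high, beyond the work on the left. Origin: centre of its underside.
Mind the look-alikes: they are no part of the job. Of the things like the red_light, leave any that is purple; of the rest the smaller one is meant.

How it is judged:
By the outcome, as a careful person would: the job done as asked, in the order asked, and still so for the second after the job is handed in, with the robot touching nothing.
It also fails if it takes over 115 s, if anything falls off the work surface, if the arm or the gripper's body presses on something with over 40 N, if the wrist force passes 120 N, or if a joint passes its speed limit or range.

### The arm

A 6-joint arm with a two-finger parallel gripper is mounted at the origin on the work surface. World frame = base frame: x ahead of the robot, y to its left, z up, the work surface at z = 0. Lengths are in m, angles in degrees, forces in N, time in s.
With the tool pointing down it reaches from about 0.25 to 0.725 m from the base axis. Payload 9.7 kg.
Tool frame: the origin (TCP) lies between the finger pads; the fingertips stand 11 mm ahead of it and the grasp point (between the pads) lies 8 mm behind it; y points along the fingers, x is the direction in which the jaws open and shut, and the axes are right-handed (so a half turn about y gives the same grasp; the last joint's range is limited). The gripper opens to 85 mm and grips with 20 to 120 N. Pads are 22 mm wide; open, the fingers measure 114 mm over their backs; the gripper's body (76 mm by 85 mm) begins 54 mm behind the grasp point. The pads swing forward as they close: fully open they stand 13 mm farther back than shut.
Start: joints at [-70.703, 4.979, 10.078, 95.1, 0, 90], TCP at [0.182, -0.519, 0.242] pointing down, gripper open.
Joint ranges: [-179.16, 179.16], [-48.56, 103.87], [-65.8, 70.77], [-126.05, 130.52], [-82.76, 87.17], [-180, 180]. Speed limits (degrees/s): [127.2, 127.2, 147.25, 180, 180, 180].

### API

Orientations are given as [roll, pitch, yaw] about the fixed x, y, z axes, in that order (R = Rz(yaw) Ry(pitch) Rx(roll)).
In Python, from workcell import bot, vision gives the robot as it stands. The module is installed in compiled form; this text tells all that it offers.
- The arm moves only by the shell command python3 -m crank 'ROWS' [OPENING] [FORCE]. ROWS is text: rows parted by semicolons, each of 6 numbers parted by spaces: the shift along the tool's x, y, z in m, then the turn, a rotation vector about the tool's x, y, z in rad. A call has 1 to 8 rows; each row is the pose to reach, as a shift and turn from the pose commanded when the call began, along the tool's axes at that moment; what a row does not reach only later rows make up. A row lasts 1/10 s, in which the tool goes at most 50 mm and 8.59 degrees, less where a joint would pass 70% of its speed; a pose out of reach is approached as far as the arm can. A call with a gripper value outside its range is refused whole. OPENING is the gripper's target within -1 to 1 (shut at 1, half-way at 0, fully open at -1), set as the call begins (- or left out, the last holds). The fingers move at their own pace and stop on an object; FORCE is the grip in N (left out, the last holds). Time passes only in rows, so rows that repeat a pose let the fingers close. It gives the time, the measured TCP pose, the force and the opening at its end, in the units of the state.
- bot.get_obs(): the state, without advancing time (a new reading comes with each control period).
- vision.camera(name): name is "scene" or "top" or "wrist"; returns the picture (480x640x3 uint8, red, green, blue); there is no depth.
- vision.get_calibration(name): a dict with "fx", "fy", "cx", "cy" (pixels), "rvec" (rotation vector, rad) and "tvec" (3), from world to camera coordinates, as OpenCV has them. Camera axes: x right, y down, z forward; pixel columns grow to the right and rows downward; lengths in m; the calibration is good to about 2 mm. A picture is of the moment at which its call begins: read the wrist's pose just before it. get_calibration takes no time and is no camera call; for the wrist camera it gives the pose at the moment of the call.
- bot.job_done(): hands the job in, once; it reports no verdict.
The state is a dict: "time": time; "q": joint angles; "qd": joint speeds; "joint_efforts": joint torques, N m; "ee_pos": TCP position; "tcp_rot": TCP orientation; "wrist_force": force on the tool from outside, world axes, zero at the start; "torque": the same for the moment, N m; "opening": finger opening in m.
Only numpy, scipy, OpenCV 4.12 (cv2) and the standard library are available. Lean on these libraries where they do the work, as an engineer would, in place of code of your own. Each camera call takes 0.05 s, during which the arm holds its last target. There are 200 camera calls.

## Working session

There is one attempt and no reset: what is moved stays moved. The work goes in short steps, Python scripts to look and compute and a shell command to move; the robot and the scene stay as the last step left them, time stands still between calls to the robot, and variables do not carry over. Pictures are saved under pics/ and viewed, about 12 in all and at most 16, crops included, and the job is handed in when it is done.

```bash
mkdir -p pics; ls
cat > h.py <<'E'
import numpy as np, cv2
from workcell import bot, vision
from scipy.spatial.transform import Rotation as R
def snap(name,fn):
    c=vision.get_calibration(name); im=vision.camera(name)
    cv2.imwrite('pics/'+fn,im[:,:,::-1]); return im,c
def ray(c,u,v,z):
    M=R.from_rotvec(np.ravel(c['rvec'])).as_matrix(); t=np.ravel(c['tvec'])
    o=-M.T@t; d=M.T@np.array([(u-c['cx'])/c['fx'],(v-c['cy'])/c['fy'],1])
    return o+d*(z-o[2])/d[2]
def proj(c,p):
    M=R.from_rotvec(np.ravel(c['rvec'])).as_matrix(); q=M@np.array(p)+np.ravel(c['tvec'])
    return np.array([c['fx']*q[0]/q[2]+c['cx'],c['fy']*q[1]/q[2]+c['cy']])
E
python3 - <<'E'
from h import *
for n in('scene','top','wrist'):
    im,c=snap(n,n+'0.png'); M=R.from_rotvec(np.ravel(c['rvec'])).as_matrix()
    print(n,c['fx'],-M.T@np.ravel(c['tvec']),M[2])
o=bot.get_obs();print(o)
E
```

```text
pics
scene 501.0938505736887 [1.13871577 0.21271003 0.80765141] [-0.6161234  -0.18407843 -0.76583751]
top 598.9981704635082 [0.24217206 0.03827564 1.25037252] [ 0.2270298  -0.01219519 -0.97381145]
wrist 353.65712820379645 [ 0.2461487  -0.49792526  0.37341317] [-0.254921   -0.08961654 -0.96280017]
{'time': 0.15, 'q': array([-7.07035086e+01,  5.00565591e+00,  1.00478531e+01,  9.51001345e+01,
        5.16594967e-04,  9.00005327e+01]), 'qd': array([-0.06262405, -0.09824995, -0.00995756,  0.04229562, -0.02247538,
       -0.0579331 ]), 'joint_efforts': array([-1.03871556e-03, -5.20764327e+01,  4.65044475e+01,  1.39107410e-02,
       -1.08272545e-04, -6.93773188e-06]), 'ee_pos': array([ 0.18170456, -0.51896117,  0.24175531]), 'tcp_rot': array([-8.99994839e+01,  5.79373154e-02, -7.07040413e+01]), 'wrist_force': array([0.08722495, 0.52481633, 0.45452752]), 'torque': array([ 0.00754873, -0.03282575, -0.00788014]), 'opening': 0.08559402105220701}
```

View pics/top0.png

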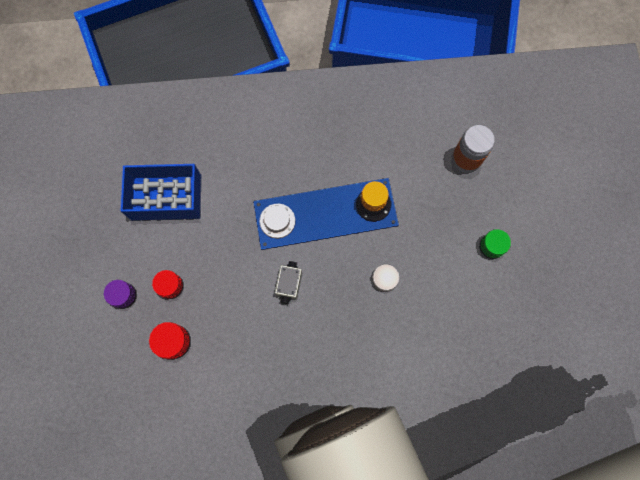

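View pics/scene0.png

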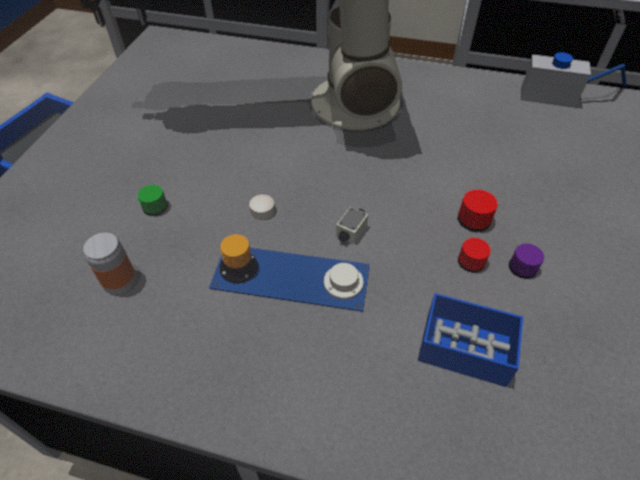

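```bash
cat >> h.py <<'E'
def blobs(im,lo,hi,amin=60):
    m=cv2.inRange(cv2.cvtColor(im,cv2.COLOR_RGB2HSV),np.array(lo),np.array(hi))
    n,l,s,c=cv2.connectedComponentsWithStats(m)
    return [(s[i,4],c[i],(l==i).astype(np.uint8)) for i in range(1,n) if s[i,4]>amin]
RNG=dict(red=((0,150,80),(6,255,255)),green=((45,120,60),(75,255,255)),amber=((12,170,120),(25,255,255)),blue=((100,150,50),(125,255,255)),white=((0,0,150),(179,60,255)))
E
python3 - <<'E'
from h import *
im=cv2.imread('pics/top0.png')[:,:,::-1];c=vision.get_calibration('top')
im2=cv2.imread('pics/scene0.png')[:,:,::-1];c2=vision.get_calibration('scene')
for k,z in(('red',.03),('green',.03),('amber',.068),('blue',.006),('white',.03)):
    for (I,C,nm) in((im,c,'top'),(im2,c2,'scene')):
        for a,p,m in blobs(I,*RNG[k]):
            w=cv2.findContours(m,0,2)[0][0]
            print(k,nm,a,p.round(),ray(C,*p,z).round(3)[:2], end=' ')
            r=cv2.minAreaRect(w); 
            print(r[1]if k!='blue' else '')
            if k=='blue' and a>2500:
                B=np.array([ray(C,*q,.006)[:2] for q in cv2.boxPoints(cv2.minAreaRect(w))]);print(B.round(3),B.mean(0))
E
```

```text
red top 465 [166. 283.] [0.47  0.345] (28.621667861938477, 25.491174697875977)
red top 944 [168. 340.] [0.354 0.344] (38.9075813293457, 35.77708435058594)
red scene 726 [479. 205.] [0.339 0.343] (34.64822769165039, 36.06244659423828)
red scene 460 [475. 251.] [0.468 0.343] (27.8915958404541, 28.619203567504883)
green top 557 [497. 242.] [ 0.498 -0.347] (25.735414505004883, 25.735414505004883)
green scene 383 [149. 195.] [ 0.492 -0.352] (20.655502319335938, 25.69342613220215)
amber top 526 [375. 194.] [ 0.612 -0.1  ] (25.0, 25.0)
amber scene 473 [234. 246.] [ 0.606 -0.104] (21.187259674072266, 26.879358291625977)
blue top 1888 [107.  27.] [1.094 0.473] 
blue top 992 [268.  45.] [1.013 0.1  ] 
blue top 10597 [419.  30.] [ 1.021 -0.251] 
[[ 1.118 -0.05 ]
 [ 1.078 -0.495]
 [ 0.908 -0.468]
 [ 0.947 -0.035]] [ 1.0126101  -0.26204066]
blue top 2952 [159. 191.] [0.681 0.361] 
[[0.75  0.443]
 [0.735 0.271]
 [0.609 0.276]
 [0.624 0.445]] [0.67951334 0.35893429]
blue top 4459 [324. 215.] [0.595 0.007] 
[[ 0.639  0.158]
 [ 0.667 -0.143]
 [ 0.558 -0.149]
 [ 0.531  0.147]] [0.59891527 0.00346403]

[... 1141 characters left out ...]
5146484)
white top 527 [386. 277.] [ 0.445 -0.108] (25.0, 25.0)
white top 5172 [361. 456.] [ 0.101 -0.022] (73.28866577148438, 110.0975341796875)
white scene 208 [542.  62.] [-0.272  0.479] (23.31852912902832, 10.418916702270508)
white scene 196 [580.  67.] [-0.271  0.578] (22.20221710205078, 10.542951583862305)
white scene 317 [21. 92.] [ 0.228 -0.874] (31.000001907348633, 24.000003814697266)
white scene 69 [321.  89.] [ 0.009 -0.093] (5.656853675842285, 15.55634880065918)
white scene 337 [261. 203.] [ 0.453 -0.107] (24.0, 17.0)
white scene 620 [100. 245.] [ 0.647 -0.382] (22.360679626464844, 33.98823165893555)
white scene 826 [343. 278.] [0.599 0.108] (36.06244659423828, 34.64822769165039)
```

```bash
python3 -m crank '-0.126 0 0.271 0 -1.1 0;-0.126 0 0.271 0 -1.1 0;-0.126 0 0.271 0 -1.1 0;-0.126 0 0.271 0 -1.1 0;-0.126 0 0.271 0 -1.1 0;-0.126 0 0.271 0 -1.1 0;-0.126 0 0.271 0 -1.1 0;-0.126 0 0.271 0 -1.1 0' -1 40
cat >> h.py <<'E'
def to(p,yaw,roll=0):
    """tool-frame shift & turn from current measured pose to TCP p, pointing down with yaw"""
    o=bot.get_obs();r=R.from_euler('xyz',o['tcp_rot'],degrees=True);g=R.from_euler('xyz',[-90,0,yaw],degrees=True)
    print(o['time'],o['ee_pos'].round(4),o['tcp_rot'].round(2),'shift',r.inv().apply(np.array(p)-o['ee_pos']).round(4),'turn',(r.inv()*g).as_rotvec().round(4),'op',round(o['opening'],4),'F',o['wrist_force'].round(1))
E
python3 -c "
from h import *
to([.61,-.101,.22],5.3)"
```

```text
time: 0.95
ee_pos: [0.397, -0.3091, 0.242]
tcp_rot: [-90.0, 0.0, -7.2]
wrist_force: [-0.7, -0.9, 0.4]
opening: 0.0853
0.95 [ 0.397  -0.3091  0.242 ] [-8.998e+01  3.000e-02 -7.170e+00] shift [0.1854 0.022  0.2331] turn [-0.0004 -0.2176 -0.0005] op 0.0853 F [-0.7 -0.9  0.4]
```

```bash
python3 -m crank '0.185 0.022 0.233 0 -0.223 0;0.185 0.022 0.233 0 -0.223 0;0.185 0.022 0.233 0 -0.223 0;0.185 0.022 0.233 0 -0.223 0;0.185 0.022 0.233 0 -0.223 0;0.185 0.022 0.233 0 -0.223 0;0.185 0.022 0.233 0 -0.223 0;0.185 0.022 0.233 0 -0.223 0'
python3 - <<'E'
from h import *
im,c=snap('wrist','w1.png'); to([.61,-.101,.22],5.3)
for k,z in(('amber',.081),('green',.045),('red',.045)):
  for a,p,m in blobs(im,*RNG[k]): print(k,a,p,ray(c,*p,z))
E
```

```text
time: 1.75
ee_pos: [0.6106, -0.1034, 0.2191]
tcp_rot: [-90.0, 0.1, 5.2]
wrist_force: [-0.2, 0.1, 0.6]
opening: 0.0853
1.8 [ 0.6102 -0.1044  0.2198] [-9.00e+01  6.00e-02  5.13e+00] shift [ 0.0001 -0.0002  0.0034] turn [-0.     -0.0029 -0.0011] op 0.0856 F [-0.1  0.1  0.1]
amber 3486 [326.23293173 215.52266208] [ 0.60992658 -0.09639629  0.081     ]
green 128 [224.28125   399.1328125] [ 0.52362999 -0.30743811  0.045     ]
```

View pics/w1.png

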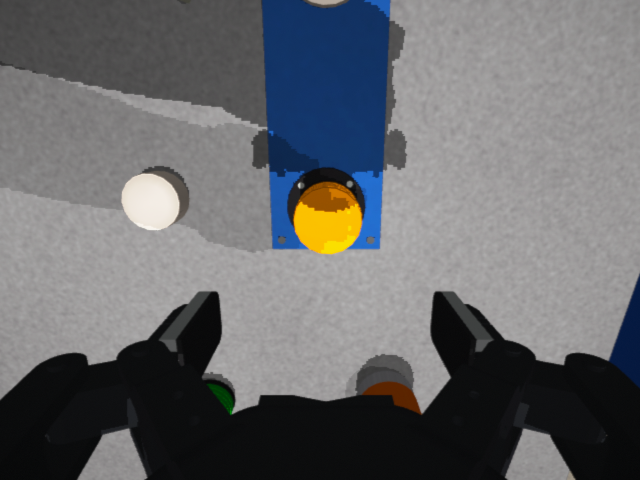

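```bash
cat >> h.py <<'E'
def farfit(c,m,z,r=.027):
    """axis of upright cylinder: top rim (height z) contour points on the far side of the camera, circle of known radius"""
    w=cv2.findContours(m,0,cv2.CHAIN_APPROX_NONE)[0]; w=max(w,key=len)[:,0,:]
    P=np.array([ray(c,u,v,z)[:2] for u,v in w]); M=R.from_rotvec(np.ravel(c['rvec'])).as_matrix(); o=(-M.T@np.ravel(c['tvec']))[:2]
    q=P.mean(0); d=(q-o)/np.linalg.norm(q-o)
    from scipy.optimize import least_squares
    for _ in range(4):
        S=P[((P-q)@d)>.003]
        q=least_squares(lambda x:np.linalg.norm(S-x,axis=1)-r,q,loss='soft_l1',f_scale=.001).x
    return q,np.abs(np.linalg.norm(S-q,axis=1)-r).mean()
E
python3 - <<'E'
from h import *
c=vision.get_calibration('wrist');im=cv2.imread('pics/w1.png')[:,:,::-1]
a,p,m=blobs(im,(12,150,60),(28,255,255),1000)[0]; print('amber',farfit(c,m,.081))
hsv=(0,0,150),(30,60,255)
for a,p,m in blobs(im,*hsv,1500)[:5]: print(a,p)
# plate edges at far(bottom) end and sides
b=[x for x in blobs(im,(100,120,20),(125,255,255),500)]
for a,p,m in b: print('blue',a,p)
m=max(b,key=lambda x:x[0])[2]
for v in (60,100,235,245):
    u=np.where(m[v])[0]
    if len(u): u=u[(u>200)&(u<450)];print(v,u.min(),u.max(),ray(c,u.min()-.5,v,.006)[:2].round(4),ray(c,u.max()+.5,v,.006)[:2].round(4))
u=330; 
for u in (285,330,370): 
  v=np.where(m[:300,u])[0].max()+.5; print(u,v,ray(c,u,v,.006)[:2].round(4))
t=cv2.imread('pics/top0.png')[:,:,::-1];ct=vision.get_calibration('top')
for k,z in(('amber',.081),('green',.045),('red',.045)):
  for a,p,m in blobs(t,*RNG[k],200): print(k,farfit(ct,m,z))
E
```

```text
amber (array([ 0.61070857, -0.10122725]), np.float64(0.00034085590480272085))
95027 [365.61586707 233.5317857 ]
blue 23834 [325.57648737 102.05731308]
blue 1733 [629.32025389 341.25331795]
60 265 387 [0.5435 0.022 ] [0.6526 0.0319]
100 266 385 [ 0.5459 -0.0113] [ 0.6554 -0.0014]
235 272 379 [ 0.5577 -0.1393] [ 0.6669 -0.1293]
245 273 379 [ 0.5592 -0.1498] [ 0.6683 -0.1399]
285 248.5 [ 0.5722 -0.1524]
330 167.5 [ 0.6105 -0.0667]
370 248.5 [ 0.659  -0.1445]
amber (array([ 0.60763566, -0.09758299]), np.float64(0.0006998538898627528))
green (array([ 0.49484592, -0.3424059 ]), np.float64(0.0006177595104843523))
red (array([0.46721094, 0.3413993 ]), np.float64(0.0013616514284855812))
red (array([0.35681318, 0.35123811]), np.float64(0.001916278522006729))
```

```bash
python3 -m crank '0 0.1 0.003 0 0 0;0 0.13 0.003 0 0 0;0 0.165 0.003 0 0 0;0 0.165 0.003 0 0 0;0 0.165 0.003 0 0 0;0 0.165 0.003 0 0 0;0 0.165 0.003 0 0 0'
python3 -m crank '0 0 0 0 0 0;0 0 0 0 0 0;0 0 0 0 0 0;0 0 0 0 0 0;0 0 0 0 0 0;0 0 0 0 0 0;0 0 0 0 0 0;0 0 0 0 0 0' 1 40
python3 -c "
from h import *
to([.61,-.101,.22],5.15)"
```

```text
time: 2.5
ee_pos: [0.6117, -0.102, 0.0588]
tcp_rot: [-90.1, -0.3, 5.1]
wrist_force: [0.4, -0.2, 0.7]
opening: 0.0856
time: 3.3
ee_pos: [0.6107, -0.1015, 0.0567]
tcp_rot: [-90.0, -0.1, 5.1]
wrist_force: [-0.2, -0.5, 5.8]
opening: 0.0532
3.3 [ 0.6107 -0.1015  0.0567] [-90.03  -0.11   5.1 ] shift [-0.0004 -0.1633  0.0005] turn [ 0.0006 -0.0008  0.0019] op 0.0532 F [-0.2 -0.5  5.8]
```

```bash
python3 -m crank '0 -0.04 0 0 0 0;0 -0.08 0 0 0 0;0 -0.12 0.03 0 0 0;0 -0.12 0.07 0 0 0;0 -0.12 0.11 0 0 0;0 -0.12 0.13 0 0 0;0 -0.12 0.13 0 0 0;0 -0.12 0.13 0 0 0'
python3 - <<'E'
from h import *
im,c=snap('wrist','w2.png'); to([.5908,.1053,.18],5.15)
E
```

```text
time: 4.1
ee_pos: [0.5986, 0.0283, 0.1755]
tcp_rot: [-90.0, -0.0, 5.2]
wrist_force: [-0.5, -0.4, -0.8]
opening: 0.053
4.15 [0.5986 0.0277 0.1754] [-90.02  -0.     5.11] shift [-0.0009 -0.0046  0.078 ] turn [ 0.0003 -0.0008  0.0001] op 0.0532 F [ 0.1 -0.4 -1.3]
```

View pics/w2.png

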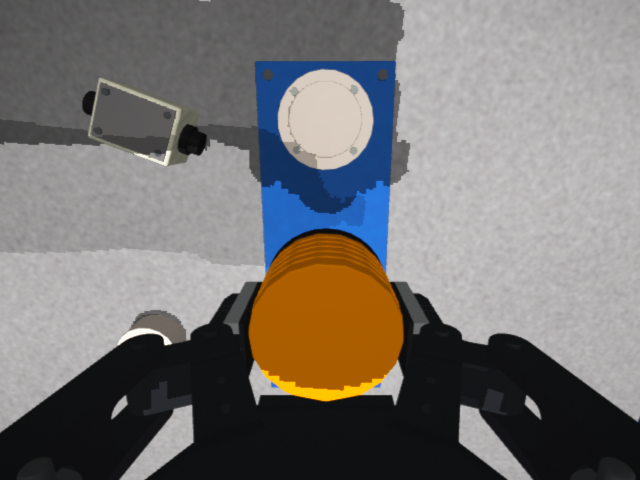

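Run:
```python
from h import *
c=vision.get_calibration('wrist');im=cv2.imread('pics/w2.png')[:,:,::-1]
g=cv2.cvtColor(im,cv2.COLOR_RGB2HSV)
b=(cv2.inRange(g,(100,120,20),(125,255,255)))
w=cv2.findContours(b,0,2)[0]; w=max(w,key=cv2.contourArea)
m=cv2.inRange(g,(0,0,60),(30,90,255)); m[:, :270]=0; m[:,380:]=0; m[200:]=0;m[:66]=0
cc=max(cv2.findContours(m,0,cv2.CHAIN_APPROX_NONE)[0],key=cv2.contourArea); e=cv2.fitEllipse(cv2.convexHull(cc)); print(e,ray(c,*e[0],.014))
P=np.array([ray(c,*q,.014)[:2] for q in cv2.convexHull(cc)[:,0]]); print(cv2.minEnclosingCircle(P.astype(np.float32)))
for v in (75,240,255):
    u=np.where(b[v])[0];u=u[(u>200)&(u<450)];print(v,u.min(),u.max(),(ray(c,u.min()-.5,v,.006)[:2]+ray(c,u.max()+.5,v,.006)[:2])/2)
for u in (275,325,375): 
  v=np.where(b[:120,u])[0].min()-.5; print(u,v,ray(c,u,v,.006)[:2].round(4))
a,p,m=max(blobs(im,(8,150,60),(30,255,255),1000),key=lambda x:x[0]); print('amber',farfit(c,m,.1997))
```

```text
((324.8676452636719, 119.07429504394531), (94.5730209350586, 99.54468536376953), 179.37261962890625) [0.59063375 0.10680244 0.014     ]
((0.590726375579834, 0.10544097423553467), 0.03763175755739212)
75 256 394 [0.58776587 0.13988232]
240 264 386 [0.59983662 0.00545758]
255 265 386 [ 0.60154197 -0.00850812]
275 60.5 [0.5482 0.1467]
325 60.5 [0.5868 0.1502]
375 60.5 [0.6255 0.1537]
amber (array([0.59818838, 0.0291352 ]), np.float64(0.00023221843772316486))
```

```bash
python3 -m crank '0 0 0.04 0 0 0;0 0 0.077 0 0 0;0 0.04 0.077 0 0 0;0 0.08 0.077 0 0 0;0 0.1 0.077 0 0 0;0 0.11 0.077 0 0 0;0 0.11 0.077 0 0 0;0 0.11 0.077 0 0 0' 
python3 -c "
from h import *
to([.591,.1043,.057],5.15)"
```

```text
time: 4.95
ee_pos: [0.5924, 0.1042, 0.0666]
tcp_rot: [-90.0, -0.1, 5.1]
wrist_force: [-0.1, -0.6, 0.0]
opening: 0.0529
4.95 [0.5924 0.1042 0.0666] [-90.    -0.09   5.05] shift [-0.0014  0.0096  0.0002] turn [-0.0001 -0.0017  0.0015] op 0.0529 F [-0.1 -0.6  0. ]
```

```bash
python3 -m crank '-0.001 0.005 0 0 0 0;-0.0015 0.0095 0 0 0 0;-0.0015 0.0095 0 0 0 0;-0.0015 0.0095 0 0 0 0' 
python3 -m crank '0 0 0 0 0 0;0 0 0 0 0 0;0 0 0 0 0 0;0 0 0 0 0 0;0 -0.04 0 0 0 0;0 -0.09 0 0 0 0;0 -0.14 0 0 0 0;0 -0.15 0 0 0 0' -1
python3 -c "
from h import *
im,c=snap('wrist','w3.png')
a,p,m=max(blobs(im,(8,150,60),(30,255,255),1000),key=lambda x:x[0]); print('amber',farfit(c,m,.081))
to([.54,-.18,.20],5.15)"
```

```text
time: 5.35
ee_pos: [0.5908, 0.1046, 0.0567]
tcp_rot: [-90.0, -0.1, 5.1]
wrist_force: [0.7, -0.3, 4.0]
opening: 0.0527
time: 6.15
ee_pos: [0.5917, 0.1049, 0.2124]
tcp_rot: [-90.0, -0.5, 5.1]
wrist_force: [-0.3, -0.3, -0.3]
opening: 0.0852
amber (array([0.59032377, 0.10631793]), np.float64(0.00030411601651893656))
6.2 [0.5917 0.1049 0.2112] [-89.96  -0.42   5.1 ] shift [-0.0769  0.0104 -0.2792] turn [-0.0006 -0.0009  0.0074] op 0.0851 F [0.  0.4 0.8]
```

```bash
python3 -m crank '-0.077 0 -0.279 0 0 0.005;-0.077 0 -0.279 0 0 0.005;-0.077 0 -0.279 0 0 0.005;-0.077 0 -0.279 0 0 0.005;-0.077 0 -0.279 0 0 0.005;-0.077 0 -0.279 0 0 0.005;-0.077 0 -0.279 0 0 0.005;-0.077 0 -0.279 0 0 0.005'
python3 -c "
from h import *
im,c=snap('wrist','w4.png')
to([.495,-.342,.20],5.15)"
```

```text
time: 7.0
ee_pos: [0.5377, -0.1808, 0.2043]
tcp_rot: [-89.9, 0.4, 5.0]
wrist_force: [0.0, 1.0, -0.4]
opening: 0.0853
7.05 [ 0.538  -0.1799  0.2046] [-89.95   0.36   5.06] shift [-0.0571  0.0049 -0.1576] turn [-0.0009 -0.0015 -0.0063] op 0.0856 F [-0.3 -0.4  0.1]
```

View pics/w4.png

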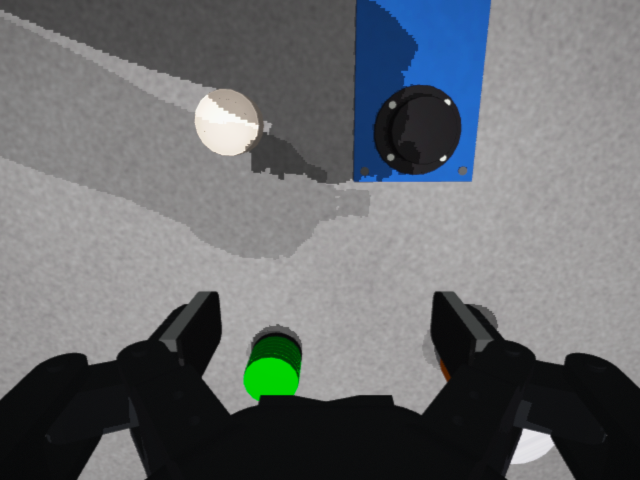

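Run:
```python
from h import *
c=vision.get_calibration('wrist');im=cv2.imread('pics/w4.png')[:,:,::-1]
print(ray(c,418,129.5,.014))
g=cv2.cvtColor(im,cv2.COLOR_RGB2HSV); m=cv2.inRange(g,(0,0,0),(179,255,45)); m[:,:366]=0;m[:,468:]=0;m[178:]=0;m[:80]=0
n,l,s,_=cv2.connectedComponentsWithStats(m);i=1+s[1:,4].argmax()
h=cv2.convexHull(np.argwhere(l==i)[:,::-1].astype(np.int32))[:,0];print(h.min(0),h.max(0))
print('foot',cv2.minEnclosingCircle(np.array([ray(c,*q,.014)[:2] for q in h]).astype(np.float32)))
a,p,m=max(blobs(im,*RNG['green'],200),key=lambda x:x[0]);m[395:]=0;print('green',farfit(c,m,.045),p)
print('cap',ray(c,227,122,.02))
```

```text
[ 0.61039279 -0.10081909  0.014     ]
[374  86] [459 173]
foot ((0.6091180443763733, -0.1020827665925026), 0.03765012323856354)
green (array([ 0.49762767, -0.3376895 ]), np.float64(0.0023998583074295006)) [272.38425926 369.19266382]
cap [ 0.44575243 -0.1095045   0.02      ]
```

```bash
python3 -m crank '-0.056 0.02 -0.156 0 0 0;-0.056 0.02 -0.156 0 0 0;-0.056 0.02 -0.156 0 0 0;-0.056 0.02 -0.156 0 0 0;-0.056 0.02 -0.156 0 0 0;-0.056 0.02 -0.156 0 0 0'
python3 -c "
from h import *
im,c=snap('wrist','w5.png')
a,p,m=max(blobs(im,*RNG['green'],200),key=lambda x:x[0]);q,e=farfit(c,m,.045);print('green',q,e,p,a)
to([*q,.021],5.15)"
```

```text
time: 7.65
ee_pos: [0.4968, -0.3393, 0.1858]
tcp_rot: [-90.0, 0.3, 5.1]
wrist_force: [0.4, 0.2, -0.3]
opening: 0.0854
green [ 0.49711328 -0.34549791] 0.0002870052599555 [326.48786343 228.49719925] 3749
7.7 [ 0.497  -0.3389  0.1861] [-89.97   0.28   5.19] shift [ 0.0003  0.165  -0.0066] turn [-0.0005  0.0007 -0.005 ] op 0.0855 F [-0.7 -0.3  0.8]
```

```bash
python3 -m crank '0 0.05 -0.006 0 0 -0.005;0 0.1 -0.006 0 0 -0.005;0 0.14 -0.006 0 0 -0.005;0 0.165 -0.006 0 0 -0.005;0 0.165 -0.006 0 0 -0.005;0 0.165 -0.006 0 0 -0.005'
python3 -m crank '0 0 0 0 0 0;0 0 0 0 0 0;0 0 0 0 0 0;0 0 0 0 0 0;0 0 0 0 0 0;0 -0.04 0 0 0 0;0 -0.09 0 0 0 0;0 -0.12 0 0 0 0' 1 40
python3 -c "
from h import *
im,c=snap('wrist','w6.png')
z=bot.get_obs()['ee_pos'][2]
a,p,m=max(blobs(im,*RNG['green'],200),key=lambda x:x[0]);q,e=farfit(c,m,z+.0245);print('green',q,e,p,a)
to([.6098,-.1025,.14],5.15)"
```

```text
time: 8.3
ee_pos: [0.4969, -0.3455, 0.0222]
tcp_rot: [-90.0, -0.0, 5.2]
wrist_force: [0.6, -0.4, 0.4]
opening: 0.0849
time: 9.1
ee_pos: [0.4967, -0.3471, 0.1458]
tcp_rot: [-90.2, -0.2, 5.1]
wrist_force: [0.5, -1.6, -0.9]
opening: 0.0529
green [ 0.49552829 -0.3389934 ] 0.0008003799553387424 [325.61058787 316.38408197] 19324
9.15 [ 0.4978 -0.3479  0.1504] [-90.38  -0.45   5.09] shift [0.1332 0.0099 0.2346] turn [ 0.0066 -0.001   0.0078] op 0.0531 F [-1.1 -0.1  3.4]
```

```bash
python3 -m crank '0.133 0 0.234 0 0 0;0.133 0 0.234 0 0 0;0.133 0 0.234 0 0 0;0.133 0 0.234 0 0 0;0.133 0 0.234 0 0 0;0.133 0 0.234 0 0 0;0.133 0 0.234 0 0 0;0.133 0 0.234 0 0 0'
python3 -c "
from h import *
im,c=snap('wrist','w7.png')
z=bot.get_obs()['ee_pos'][2]
a,p,m=max(blobs(im,*RNG['green'],200),key=lambda x:x[0]);q,e=farfit(c,m,z+.0245);print('green',q,e,p,a)
to([.6098,-.1025,.058],5.15)"
```

```text
time: 9.95
ee_pos: [0.6077, -0.1015, 0.1413]
tcp_rot: [-90.0, -0.0, 5.2]
wrist_force: [-0.5, -0.3, -0.7]
opening: 0.0528
green [ 0.60705585 -0.09753944] 0.00043783853656746344 [325.68047796 316.28936478] 19332
10.0 [ 0.6075 -0.1022  0.1413] [-9.002e+01 -1.000e-02  5.080e+00] shift [ 0.0022  0.0833 -0.0004] turn [ 0.0003 -0.0012  0.0002] op 0.0526 F [-0.5 -0.3 -1.5]
```

View pics/w7.png

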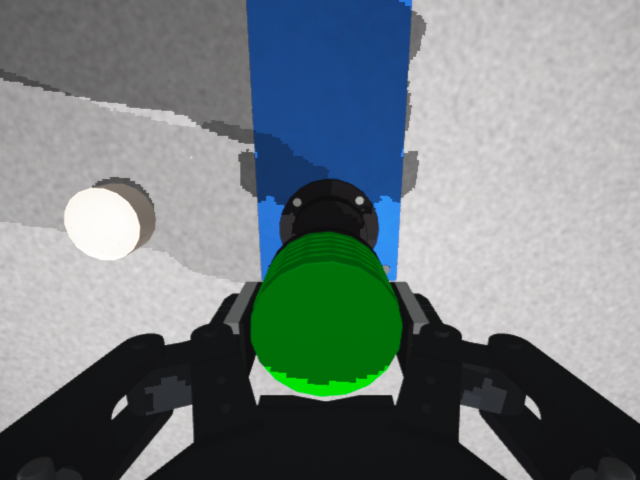

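```bash
python3 -m crank '0.002 0.04 -0.004 0 0 0;0.002 0.06 -0.004 0 0 0;0.002 0.073 -0.004 0 0 0;0.002 0.082 -0.004 0 0 0;0.002 0.084 -0.004 0 0 0;0.002 0.084 -0.004 0 0 0'
python3 -m crank '0 0 0 0 0 0;0 0 0 0 0 0;0 0 0 0 0 0;0 0 0 0 0 0;0 -0.04 0 0 0 0;0 -0.09 0 0 0 0;0 -0.14 0 0 0 0;0 -0.16 0 0 0 0' -1
python3 -m crank '0 0 0 0 0 0'
python3 -c "
from h import *
im,c=snap('wrist','w8.png')
a,p,m=max(blobs(im,*RNG['green'],200),key=lambda x:x[0]);q,e=farfit(c,m,.081);print('green',q,e,p,a)
to([.4665,.343,.20],5.15)"
```

```text
time: 10.6
ee_pos: [0.6102, -0.1063, 0.0586]
tcp_rot: [-90.0, -0.1, 5.0]
wrist_force: [-2.3, -0.3, 2.2]
opening: 0.0528
time: 11.4
ee_pos: [0.611, -0.1056, 0.2227]
tcp_rot: [-90.1, -0.4, 5.1]
wrist_force: [0.3, 0.4, 0.9]
opening: 0.0854
time: 11.5
ee_pos: [0.6113, -0.1056, 0.2213]
tcp_rot: [-90.1, -0.4, 5.1]
wrist_force: [0.0, -0.7, -0.1]
opening: 0.0855
green [ 0.60999728 -0.10456136] 0.00046731732254316527 [323.32999473 219.4868213 ] 3794
11.55 [ 0.6108 -0.1055  0.2186] [-90.04  -0.16   5.11] shift [-0.1038  0.0179  0.4596] turn [ 0.0007 -0.0008  0.0029] op 0.0852 F [-0.4  0.1 -1. ]
```

View pics/w8.png

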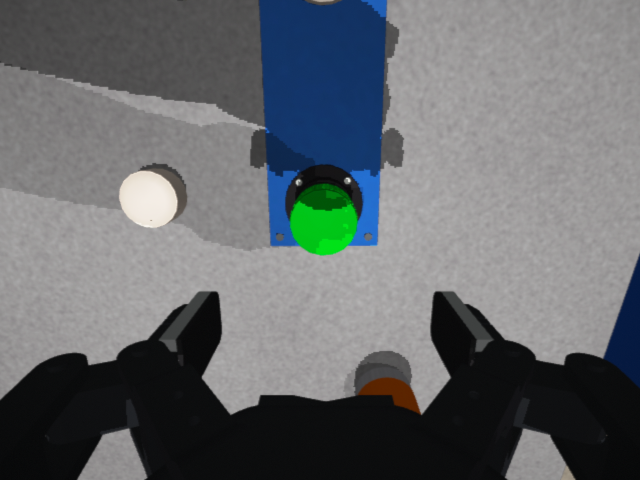

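Run:
```python
from h import *
from scipy.optimize import least_squares
M0=R.from_rotvec(np.ravel(vision.get_calibration('wrist')['rvec'])).as_matrix()
c=vision.get_calibration('wrist');im=cv2.imread('pics/w8.png')[:,:,::-1]
g=cv2.cvtColor(im,cv2.COLOR_RGB2HSV); m=cv2.inRange(g,(0,0,0),(179,255,40)); m[:,:280]=0;m[:,370:]=0;m[235:]=0;m[:160]=0
pts=[]
for u in range(292,358,3):
    v=np.where(m[:,u])[0]
    if len(v): pts.append((u,v.min()-.5))
print(pts[::4])
S=np.array([ray(c,*q,.014)[:2] for q in pts])
r=least_squares(lambda x:np.linalg.norm(S-x,axis=1)-.038,[.61,-.102],loss='soft_l1',f_scale=.001);print('flange w8',r.x,np.abs(r.fun).mean())
b=cv2.inRange(g,(100,120,20),(125,255,255))
for u in (275,375):
  v=np.where(b[:300,u])[0].max()+.5; print('end',u,v,ray(c,u,v,.006)[:2].round(4))
im4=cv2.imread('pics/w4.png')[:,:,::-1]
# w4 camera pose: from present one, by TCP displacement
d=np.array([.538,-.1799,.2046])-bot.get_obs()['ee_pos']
c4=dict(c); o=-M0.T@np.ravel(c['tvec'])+d; c4['tvec']=-M0@o
b=cv2.inRange(cv2.cvtColor(im4,cv2.COLOR_RGB2HSV),(100,120,20),(125,255,255))
for u in (380,410,450):
  v=np.where(b[:300,u])[0].max()+.5; print('end4',u,v,ray(c4,u,v,.006)[:2].round(4))
```

```text
[(292, np.float64(182.5)), (304, np.float64(169.5)), (316, np.float64(165.5)), (328, np.float64(164.5)), (340, np.float64(168.5)), (352, np.float64(187.5))]
flange w8 [ 0.6083961  -0.10299396] 0.0008325401990825301
end 275 245.5 [ 0.5634 -0.1509]
end 375 245.5 [ 0.665  -0.1418]
end4 380 180.5 [ 0.5863 -0.1487]
end4 410 181.5 [ 0.6143 -0.1472]
end4 450 181.5 [ 0.6514 -0.1438]
```

```bash
python3 -m crank '-0.001 0.05 0 0 0 0;-0.001 0.1 0 0 0 0;-0.001 0.14 0 0 0 0;-0.001 0.16 0 0 0 0;-0.001 0.16 0 0 0 0;-0.001 0.16 0 0 0 0'
python3 -m crank '0 0 0 0 0 0;0 0 0 0 0 0;0 0 0 0 0 0;0 0 0 0 0 0;0 0 0 0 0 0;0 -0.003 0 0 0 0;0 -0.003 0.0025 0 0 0;0 -0.003 0.0025 0 0 0' 1 40
python3 -m crank '0 0.003 0 0 0 0;0 0.003 0 0 0 0;0 0.003 0 0 0 0'
python3 -m crank '0 0 0 0 0 0;0 0 0 0 0 0;0 0 0 0 0 0;0 0 0 0 0 0;0 -0.04 0 0 0 0;0 -0.09 0 0 0 0;0 -0.14 0 0 0 0;0 -0.16 0 0 0 0' -1
python3 -m crank '0 0 0 0 0 0'
python3 -c "
from h import *
im,c=snap('wrist','w9.png')
a,p,m=max(blobs(im,*RNG['green'],200),key=lambda x:x[0]);q,e=farfit(c,m,.081);print('green',q,e,p,a)
b=cv2.inRange(cv2.cvtColor(im,cv2.COLOR_RGB2HSV),(100,120,20),(125,255,255))
for u in (275,375):
  v=np.where(b[:300,u])[0].max()+.5; print('end',u,v,ray(c,u,v,.006)[:2].round(4))
to([.4665,.343,.20],5.15)"
```

```text
time: 12.15
ee_pos: [0.6085, -0.1054, 0.0565]
tcp_rot: [-90.0, 0.1, 5.1]
wrist_force: [1.2, 0.3, 1.1]
opening: 0.0852
time: 12.95
ee_pos: [0.6087, -0.1028, 0.0601]
tcp_rot: [-90.0, 0.0, 5.1]
wrist_force: [-0.2, 0.5, -0.6]
opening: 0.0531
time: 13.25
ee_pos: [0.6089, -0.1029, 0.0588]
tcp_rot: [-90.0, -0.1, 5.1]
wrist_force: [-5.6, 1.2, 12.2]
opening: 0.0532
time: 14.05
ee_pos: [0.6097, -0.1032, 0.2225]
tcp_rot: [-90.1, -0.3, 5.1]
wrist_force: [0.8, -0.7, 0.3]
opening: 0.0856
time: 14.15
ee_pos: [0.61, -0.1033, 0.2211]
tcp_rot: [-90.1, -0.3, 5.1]
wrist_force: [0.1, -0.7, 0.5]
opening: 0.0852
green [ 0.60868822 -0.10180689] 0.00041600922069648963 [323.38623226 219.09301104] 3806
end 275 248.5 [ 0.5633 -0.1528]
end 375 247.5 [ 0.6657 -0.1427]
14.2 [ 0.6095 -0.1032  0.2184] [-90.04  -0.15   5.1 ] shift [-0.1028  0.0178  0.4572] turn [ 0.0007 -0.0009  0.0026] op 0.085 F [-0.1 -0.2 -0.5]
```

```bash
python3 -m crank '-0.051 0 0.229 0 0 0;-0.051 0 0.229 0 0 0;-0.051 0 0.229 0 0 0;-0.051 0 0.229 0 0 0;-0.051 0 0.229 0 0 0;-0.103 0.018 0.44 0 0 0;-0.103 0.018 0.44 0 0 0;-0.103 0.018 0.457 0 0 0'
python3 -m crank '-0.01 0 0.057 0 0 0;-0.01 0 0.057 0 0 0;-0.01 0 0.057 0 0 0;-0.01 0 0.057 0 0 0'
python3 -c "
from h import *
im,c=snap('wrist','w10.png')
for a,p,m in blobs(im,*RNG['red'],300): print(a,p,farfit(c,m,.045))
to([.4665,.343,.02],5.15)"
```

```text
time: 15.0
ee_pos: [0.489, 0.2637, 0.203]
tcp_rot: [-90.1, 0.1, 5.1]
wrist_force: [1.4, 0.5, -0.4]
opening: 0.0852
time: 15.4
ee_pos: [0.4755, 0.3174, 0.204]
tcp_rot: [-90.1, 0.1, 5.1]
wrist_force: [-0.0, -0.2, 0.5]
opening: 0.0852
7424 [180.42470366 178.74649784] (array([0.33885301, 0.33196395]), np.float64(0.002156123825215642))
3410 [322.54633431 187.24076246] (array([0.47021193, 0.34237899]), np.float64(0.00028802351696595246))
15.45 [0.4757 0.317  0.2044] [-9.005e+01  6.000e-02  5.040e+00] shift [-0.0067  0.1844  0.0268] turn [ 0.0009 -0.002  -0.001 ] op 0.0856 F [ 1.   0.2 -0.2]
```

View pics/w10.png

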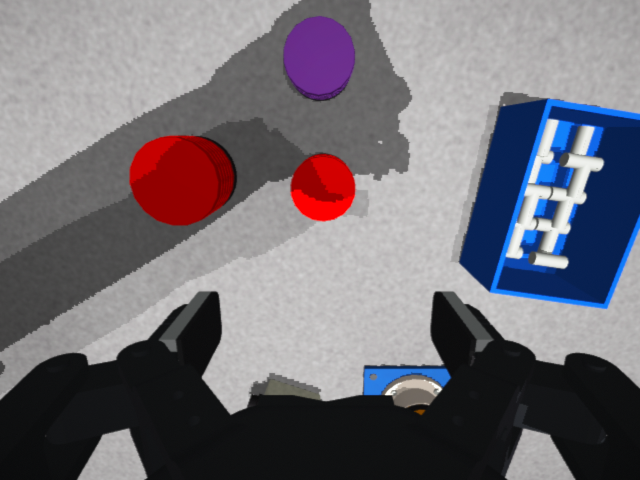

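```bash
python3 -m crank '-0.0035 0.05 0.0255 0 0 0;-0.0035 0.1 0.0255 0 0 0;-0.0035 0.14 0.0255 0 0 0;-0.0035 0.17 0.0255 0 0 0;-0.0035 0.182 0.0255 0 0 0;-0.0035 0.182 0.0255 0 0 0;-0.0035 0.182 0.0255 0 0 0'
python3 -m crank '0 0 0 0 0 0;0 0 0 0 0 0;0 0 0 0 0 0;0 0 0 0 0 0;0 0 0 0 0 0;0 -0.04 0 0 0 0;0 -0.09 0 0 0 0;0 -0.14 0 0 0 0' 1 40
python3 -c "
from h import *
to([.6095,-.1045,.19],5.15)"
```

```text
time: 16.15
ee_pos: [0.4709, 0.3433, 0.0251]
tcp_rot: [-89.9, -0.1, 5.0]
wrist_force: [-0.7, 0.5, 1.1]
opening: 0.0854
time: 16.95
ee_pos: [0.4693, 0.3431, 0.1651]
tcp_rot: [-90.0, 0.0, 5.1]
wrist_force: [1.6, 1.8, -0.9]
opening: 0.0529
16.95 [0.4693 0.3431 0.1651] [-9.001e+01  2.000e-02  5.110e+00] shift [ 0.0997 -0.0248 -0.4583] turn [ 0.0002 -0.0007 -0.0003] op 0.0529 F [ 1.6  1.8 -0.9]
```

```bash
python3 -m crank '0.01 -0.03 -0.05 0 0 0;0.05 -0.03 -0.23 0 0 0;0.05 -0.03 -0.23 0 0 0;0.05 -0.03 -0.23 0 0 0;0.05 -0.03 -0.23 0 0 0;0.1 -0.03 -0.458 0 0 0;0.1 -0.03 -0.458 0 0 0;0.1 -0.03 -0.458 0 0 0'
python3 -m crank '0.02 0 -0.085 0 0 0;0.02 0 -0.085 0 0 0;0.02 0 -0.085 0 0 0'
python3 -c "
from h import *
to([.6095,-.1025,.19],5.15)"
```

```text
time: 17.75
ee_pos: [0.5854, -0.0263, 0.194]
tcp_rot: [-90.0, -0.1, 5.1]
wrist_force: [1.3, 0.5, -1.0]
opening: 0.0531
time: 18.05
ee_pos: [0.6132, -0.1115, 0.1929]
tcp_rot: [-90.1, -0.0, 4.9]
wrist_force: [-0.7, 0.6, -0.7]
opening: 0.0532
18.05 [ 0.6132 -0.1115  0.1929] [-90.05  -0.     4.85] shift [-0.003   0.0029  0.0093] turn [ 0.001  -0.0052  0.0001] op 0.0532 F [-0.7  0.6 -0.7]
```

```bash
python3 -m crank '-0.003 0 0.008 0 -0.003 0;-0.003 0 0.008 0 -0.003 0;-0.003 0 0.008 0 -0.003 0;-0.003 0 0.008 0 -0.003 0'
python3 -c "
from h import *
im,c=snap('wrist','w11.png')
z=bot.get_obs()['ee_pos'][2]
a,p,m=max(blobs(im,(0,150,40),(8,255,255),300),key=lambda x:x[0]);q,e=farfit(c,m,z+.0230);print('red',q,e,p,a)
to([.6092,-.1023,.081+.0222],5.15)"
```

```text
time: 18.45
ee_pos: [0.6087, -0.0984, 0.1936]
tcp_rot: [-90.0, -0.0, 5.4]
wrist_force: [-1.1, 0.4, -0.9]
opening: 0.0529
red [ 0.60838379 -0.09729078] 0.00045372956720551936 [325.7414717 320.682954 ] 18849
18.5 [ 0.6088 -0.0986  0.1936] [-9.001e+01 -3.000e-02  5.350e+00] shift [ 0.      0.0904 -0.0037] turn [0.0001 0.0036 0.0005] op 0.0529 F [ 0.7 -0.1 -0.5]
```

```bash
python3 -m crank '0 0.04 -0.004 0 0.0035 0;0 0.06 -0.004 0 0.0035 0;0 0.08 -0.004 0 0.0035 0;0 0.088 -0.004 0 0.0035 0;0 0.09 -0.004 0 0.0035 0;0 0.09 -0.004 0 0.0035 0;0 0.09 -0.004 0 0.0035 0'
python3 -c "
from h import *
to([.6092,-.1028,.081+.0222],5.15)"
```

```text
time: 19.2
ee_pos: [0.6088, -0.1032, 0.1054]
tcp_rot: [-90.0, -0.0, 5.1]
wrist_force: [-6.9, -0.6, 10.8]
opening: 0.0529
19.2 [ 0.6088 -0.1032  0.1054] [-9.002e+01 -4.000e-02  5.100e+00] shift [0.0004 0.0022 0.0004] turn [ 0.0003 -0.0009  0.0006] op 0.0529 F [-6.9 -0.6 10.8]
```

```bash
python3 -m crank '0 -0.001 0 0 0 0;0 -0.001 0 0 0 0;0 -0.001 0 0 0 0;0 -0.001 0 0 0 0;0 -0.04 0 0 0 0;0 -0.09 0 0 0 0;0 -0.13 0 0 0 0;0 -0.13 0 0 0 0' -1
python3 -m crank '0 0 0 0 0 0'
python3 -c "
from h import *
im,c=snap('wrist','w12.png')
a,p,m=max(blobs(im,(0,150,40),(8,255,255),300),key=lambda x:x[0]);q,e=farfit(c,m,.126);print('red',q,e,p,a)
for a,p,m in blobs(im,*RNG['green'],100):print(a,p)
to([.4457,-.1095,.18],5.15)"
```

```text
time: 20.0
ee_pos: [0.6108, -0.1038, 0.2398]
tcp_rot: [-90.1, -0.5, 5.1]
wrist_force: [-0.1, -0.1, 0.5]
opening: 0.0855
time: 20.1
ee_pos: [0.6097, -0.1036, 0.2341]
tcp_rot: [-90.0, -0.1, 5.1]
wrist_force: [-0.6, -0.1, 0.1]
opening: 0.0856
red [ 0.60886335 -0.10474715] 0.00036657094409472886 [324.25999159 232.37673538] 4754
453 [325.37086093 190.30684327]
20.15 [ 0.6092 -0.1035  0.2326] [-8.999e+01  2.000e-02  5.070e+00] shift [-0.1634  0.0527  0.0085] turn [-0.0001 -0.0014 -0.0004] op 0.0853 F [ 0.4  0.5 -0.4]
```

View pics/w12.png

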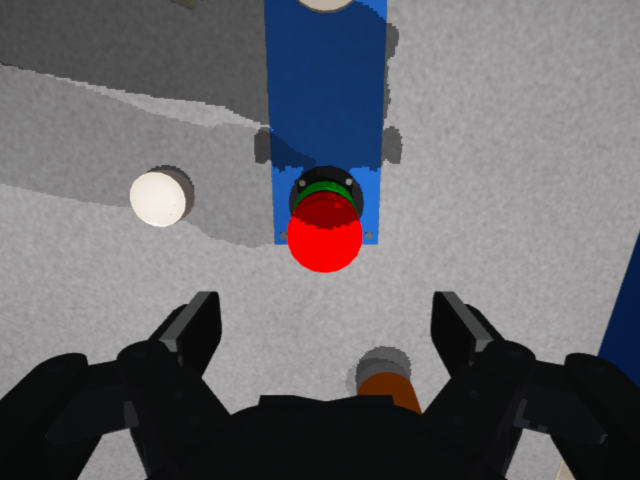

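```bash
python3 -m crank '-0.05 0 0.008 0 0 0;-0.1 0.02 0.008 0 0 0;-0.15 0.04 0.008 0 0 0;-0.163 0.05 0.008 0 0 0;-0.163 0.05 0.008 0 0 0;-0.163 0.05 0.008 0 0 0;-0.163 0.05 0.008 0 0 0'
python3 - <<'E'
from h import *
im,c=snap('wrist','w13.png')
g=cv2.cvtColor(im,cv2.COLOR_RGB2HSV)
s,cs=snap('scene','s13.png')
for nm,lo,hi in(('red',(0,150,40),(8,255,255)),('green',(45,120,30),(75,255,255)),('amber',(10,150,80),(28,255,255))):
    for a,p,m in blobs(s,lo,hi,100):
        ys,xs=np.where(m); 
        if xs.mean()>380 : continue
        print(nm,a,p,xs.min(),xs.max(),ys.min(),ys.max(),[(int(y),xs[ys==y].min(),xs[ys==y].max()) for y in range(ys.min(),ys.max(),5)])
cv2.imwrite('pics/s13c.png',cv2.resize(s[190:330,160:420,::-1],None,fx=3,fy=3,interpolation=cv2.INTER_NEAREST))
to([.4457,-.1095,.0157],5.15)
E
```

```text
time: 20.85
ee_pos: [0.4469, -0.1099, 0.1831]
tcp_rot: [-90.0, -0.0, 5.1]
wrist_force: [-0.3, -0.4, 0.0]
opening: 0.0854
red 438 [228.11187215 229.87214612] 215 243 218 247 [(218, np.int64(226), np.int64(236)), (223, np.int64(217), np.int64(241)), (228, np.int64(215), np.int64(243)), (233, np.int64(215), np.int64(241)), (238, np.int64(217), np.int64(236)), (243, np.int64(220), np.int64(230))]
amber 747 [343.2356091  263.77242303] 330 358 248 281 [(248, np.int64(341), np.int64(343)), (253, np.int64(332), np.int64(355)), (258, np.int64(330), np.int64(357)), (263, np.int64(330), np.int64(357)), (268, np.int64(331), np.int64(356)), (273, np.int64(331), np.int64(354)), (278, np.int64(334), np.int64(353))]
20.95 [ 0.447  -0.1099  0.1832] [-90.    0.    5.1] shift [-0.0013  0.1675  0.0005] turn [-0.    -0.001 -0.   ] op 0.0858 F [0.  0.1 0.4]
```

View pics/s13c.png

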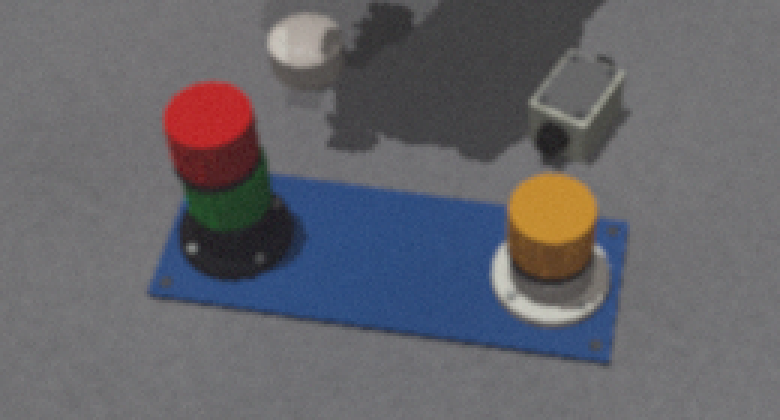

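View pics/w13.png

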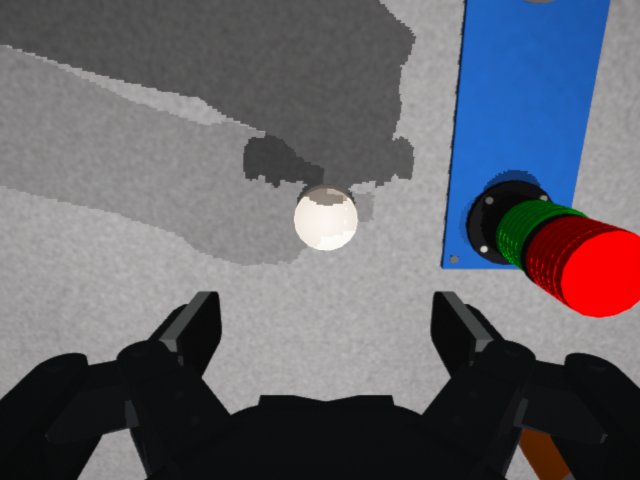

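Run:
```python
from h import *
cs=vision.get_calibration('scene');c=vision.get_calibration('wrist')
for z in(.126,.081,.0585,.036,.014): print(z,'scene crop',((proj(cs,[.609,-.1025,z])-[160,190])*3).round(1),'wrist',proj(c,[.609,-.1025,z]).round(1))
s=cv2.imread('pics/s13.png')[:,:,::-1].astype(int); 
sg=s[:,:,1]-np.maximum(s[:,:,0],s[:,:,2]); sr=s[:,:,0]-np.maximum(s[:,:,1],s[:,:,2])
for v in range(222,268,3):
    f=lambda a:(lambda u:(u.min(),u.max()) if len(u) else None)(np.where(a[v,200:265]>15)[0]+200)
    print(v,'r',f(sr),'g',f(sg))
im=cv2.imread('pics/w13.png')[:,:,::-1].astype(int)
wg=im[:,:,1]-np.maximum(im[:,:,0],im[:,:,2]); wr=im[:,:,0]-np.maximum(im[:,:,1],im[:,:,2])
for u in range(500,640,10):
    f=lambda a:(lambda v:(v.min(),v.max()) if len(v) else None)(np.where(a[150:330,u]>40)[0]+150)
    print(u,'r',f(wr),'g',f(wg))
m=cv2.inRange(cv2.cvtColor(im.astype(np.uint8),cv2.COLOR_RGB2HSV),(0,0,215),(40,60,255));
b=max([(s_[4],i) for i,s_ in enumerate(cv2.connectedComponentsWithStats(m)[2]) if i],default=None)
n,l,st,ce=cv2.connectedComponentsWithStats(m)
for i in range(1,n):
    if st[i,4]>600: print('cap',st[i],ce[i],farfit(c,(l==i).astype(np.uint8),.026))
```

```text
0.126 scene crop [209.1 111. ] wrist [609.5 270.5]
0.081 scene crop [219.3 158.2] wrist [559.4 246.7]
0.0585 scene crop [224.1 180.5] wrist [540.4 237.7]
0.036 scene crop [228.8 202.1] wrist [524.3 230.1]
0.014 scene crop [233.1 222.4] wrist [510.7 223.6]
222 r (np.int64(216), np.int64(243)) g None
225 r (np.int64(214), np.int64(244)) g None
228 r (np.int64(214), np.int64(244)) g None
231 r (np.int64(214), np.int64(244)) g None
234 r (np.int64(214), np.int64(245)) g None
237 r (np.int64(215), np.int64(245)) g None
240 r (np.int64(216), np.int64(245)) g None
243 r (np.int64(217), np.int64(245)) g None
246 r (np.int64(218), np.int64(243)) g (np.int64(246), np.int64(248))
249 r (np.int64(221), np.int64(240)) g (np.int64(244), np.int64(248))
252 r (np.int64(227), np.int64(232)) g (np.int64(240), np.int64(248))
255 r None g (np.int64(222), np.int64(249))
258 r None g (np.int64(223), np.int64(248))
261 r None g (np.int64(223), np.int64(246))
264 r None g (np.int64(227), np.int64(242))
267 r None g None
500 r None g (np.int64(223), np.int64(251))
510 r None g (np.int64(210), np.int64(262))
520 r None g (np.int64(204), np.int64(268))
530 r (np.int64(244), np.int64(275)) g (np.int64(201), np.int64(230))
540 r (np.int64(230), np.int64(287)) g (np.int64(200), np.int64(221))
550 r (np.int64(223), np.int64(294)) g (np.int64(202), np.int64(216))
560 r (np.int64(218), np.int64(301)) g (np.int64(206), np.int64(213))
570 r (np.int64(216), np.int64(308)) g (np.int64(208), np.int64(213))
580 r (np.int64(217), np.int64(313)) g (np.int64(212), np.int64(215))
590 r (np.int64(219), np.int64(316)) g None
600 r (np.int64(221), np.int64(317)) g None
610 r (np.int64(225), np.int64(316)) g None
620 r (np.int64(228), np.int64(313)) g None
630 r (np.int64(231), np.int64(308)) g None
cap [ 294  197   64   53 2559] [325.23446659 223.49237984] (array([ 0.44670751, -0.10974332]), np.float64(0.00031770702039801116))
```

```bash
python3 -m crank '0 0.05 0 0 0 0;0 0.1 0 0 0 0;0 0.14 0 0 0 0;0 0.16 0 0 0 0;0 0.169 0 0 0 0;0 0.169 0 0 0 0;0 0.169 0 0 0 0'
python3 -m crank '0 0 0 0 0 0;0 0 0 0 0 0;0 0 0 0 0 0;0 0 0 0 0 0;0 0 0 0 0 0' 1 40
python3 -c "
from h import *
to([.4457,-.1095,.2],5.15)"
```

```text
time: 21.65
ee_pos: [0.4472, -0.1101, 0.0155]
tcp_rot: [-90.0, -0.1, 5.1]
wrist_force: [0.1, -0.4, 0.2]
opening: 0.0855
time: 22.15
ee_pos: [0.4469, -0.1101, 0.0156]
tcp_rot: [-90.0, -0.1, 5.1]
wrist_force: [-1.5, 0.3, 6.3]
opening: 0.052
22.15 [ 0.4469 -0.1101  0.0156] [-90.04  -0.11   5.07] shift [-0.0007 -0.1844  0.0006] turn [ 0.0007 -0.0014  0.002 ] op 0.052 F [-1.5  0.3  6.3]
```

```bash
python3 -m crank '0 -0.05 0 0 0 0;0 -0.1 0 0 0 0;0 -0.15 0 0 0 0;0.03 -0.18 0 0 0 0;0.08 -0.18 0 0 0 0;0.13 -0.18 -0.004 0 0 0;0.162 -0.18 -0.0075 0 0 0;0.162 -0.18 -0.0075 0 0 0'
python3 -m crank '0 0 0 0 0 0;0 0 0 0 0 0'
python3 -c "
from h import *
im,c=snap('wrist','w14.png')
z=bot.get_obs()['ee_pos'][2]
g=cv2.inRange(cv2.cvtColor(im,cv2.COLOR_RGB2HSV),(0,0,100),(40,80,255));g[:,:255]=0;g[:,405:]=0
print([ (v,int((g[v]>0).sum())) for v in range(240,420,12)])
to([.609,-.103,.126+.0156],5.15)"
```

```text
time: 22.95
ee_pos: [0.611, -0.1028, 0.192]
tcp_rot: [-90.0, 0.1, 5.1]
wrist_force: [-1.5, -0.2, -1.5]
opening: 0.053
time: 23.15
ee_pos: [0.6075, -0.1031, 0.1947]
tcp_rot: [-90.0, -0.0, 5.1]
wrist_force: [0.2, -0.2, -0.4]
opening: 0.0528
[(240, 74), (252, 114), (264, 140), (276, 146), (288, 126), (300, 135), (312, 138), (324, 136), (336, 132), (348, 132), (360, 133), (372, 107), (384, 77), (396, 36), (408, 0)]
23.2 [ 0.6074 -0.1032  0.195 ] [-9.001e+01 -4.000e-02  5.060e+00] shift [0.0016 0.0534 0.0001] turn [ 0.0002 -0.0016  0.0008] op 0.0525 F [ 0.5 -0.  -0.8]
```

View pics/w14.png

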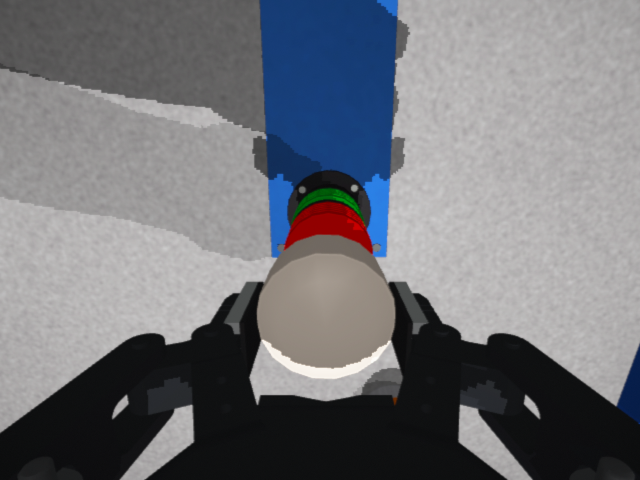

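```bash
python3 -m crank '0.0015 0.03 0 0 0 0;0.0015 0.044 0 0 0 0;0.0015 0.05 0 0 0 0;0.0015 0.052 0 0 0 0;0.0015 0.053 0 0 0 0;0.0015 0.053 0 0 0 0'
python3 -m crank '0 0 0 0 0 0;0 0 0 0 0 0;0 0 0 0 0 0;0 0 0 0 0 0;0 -0.04 0 0 0 0;0 -0.08 0 0 0 0;0 -0.11 0 0 0 0;0 -0.11 0 0 0 0' -1
python3 -c "
from h import *
im,c=snap('wrist','w15.png')
g=cv2.inRange(cv2.cvtColor(im,cv2.COLOR_RGB2HSV),(0,0,190),(40,60,255))
n,l,s,ce=cv2.connectedComponentsWithStats(g)
for i in range(1,n):
  if s[i,4]>400: print(s[i],ce[i].round(), farfit(c,(l==i).astype(np.uint8),.152) if s[i,4]<9000 else '')
to([.47,.085,.2],5.15)"
```

```text
time: 23.8
ee_pos: [0.6099, -0.1031, 0.1421]
tcp_rot: [-90.0, -0.1, 5.1]
wrist_force: [0.2, -1.3, -0.7]
opening: 0.0523
time: 24.6
ee_pos: [0.6107, -0.1032, 0.2563]
tcp_rot: [-90.1, -0.4, 5.1]
wrist_force: [0.4, -0.5, -0.0]
opening: 0.0855
[ 285  218   78   55 2756] [323. 247.] (array([ 0.60978094, -0.10300306]), np.float64(0.00024310385285056303))
24.65 [ 0.6104 -0.1031  0.2535] [-90.06  -0.22   5.07] shift [-0.1235  0.0529  0.1998] turn [ 0.001  -0.0014  0.0039] op 0.0855 F [ 0.2 -0.2 -0.7]
```

```bash
python3 -m crank '-0.04 0 0.06 0 0 0;-0.128 0 0.175 0 0 0;-0.128 0.04 0.175 0 0 0;-0.128 0.04 0.175 0 0 0;-0.128 0.04 0.175 0 0 0;-0.128 0.04 0.175 0 0 0;-0.128 0.04 0.175 0 0 0'
python3 -c "
from h import *
im,c=snap('wrist','w16.png')
np.save('c16.npy',c,allow_pickle=True)
to([.47,.085,.2],75);print(bot.get_obs()['q'])"
```

```text
time: 25.35
ee_pos: [0.4664, 0.0602, 0.2105]
tcp_rot: [-90.0, 0.0, 5.1]
wrist_force: [0.8, -0.3, 0.1]
opening: 0.085
25.4 [0.4669 0.0598 0.2108] [-9.001e+01  2.000e-02  5.080e+00] shift [0.0054 0.0108 0.0248] turn [-0.0000e+00 -1.2203e+00 -3.0000e-04] op 0.0855 F [ 0.6 -0.5 -0.5]
[ 7.30452602e+00 -6.38064362e+00 -4.66642719e+00  9.17303463e+01
 -9.01606375e-03  9.22236505e+01]
```

View pics/w16.png

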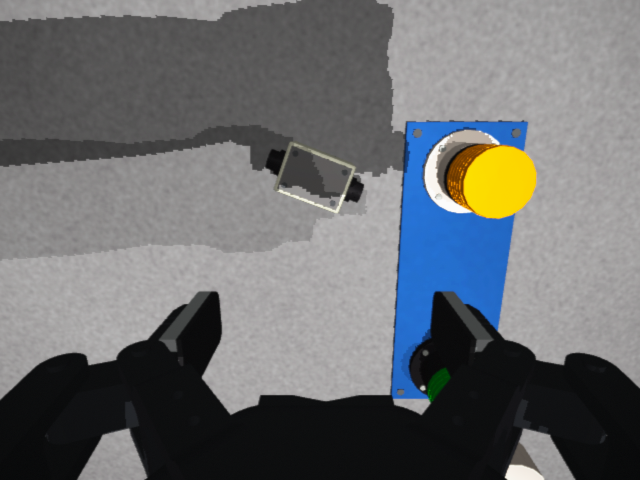

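Run:
```python
from h import *
c=np.load('c16.npy',allow_pickle=True).item()
P=np.array([ray(c,*q,.04)[:2] for q in((292,142),(355,166),(339.5,213),(276.5,191))])
print(P.round(4),P.mean(0))
for a,b in((0,1),(3,2),(3,0),(2,1)): d=P[b]-P[a];print(np.linalg.norm(d),np.degrees(np.arctan2(d[1],d[0])))
```

```text
[[0.4327 0.1193]
 [0.4868 0.1046]
 [0.4779 0.0633]
 [0.4221 0.0776]] [0.45488796 0.09119574]
0.056017753612696355 -15.20714380045018
0.05755541234459411 -14.358720522266124
0.0430955398609504 75.74926266264276
0.04229722251645218 77.8430728212461
```

```bash
python3 -m crank '-0.009 0.05 0.032 0 -1.15 0;-0.009 0.05 0.032 0 -1.15 0;-0.009 0.05 0.032 0 -1.15 0;-0.009 0.05 0.032 0 -1.15 0;-0.009 0.05 0.032 0 -1.15 0;-0.009 0.05 0.032 0 -1.15 0;-0.009 0.05 0.032 0 -1.15 0;-0.009 0.05 0.032 0 -1.15 0'
python3 -m crank '0 0 0 0 -0.0875 0;0 0 0 0 -0.0875 0;0 0 0 0 -0.0875 0'
python3 -c "
from h import *
im,c=snap('wrist','w17.png')
np.save('c17.npy',c,allow_pickle=True)
to([.455,.0912,.018],76)"
```

```text
time: 26.2
ee_pos: [0.4558, 0.0903, 0.161]
tcp_rot: [-90.0, 0.0, 71.2]
wrist_force: [0.5, -0.2, 0.5]
opening: 0.0852
time: 26.5
ee_pos: [0.4554, 0.0906, 0.161]
tcp_rot: [-90.0, 0.0, 75.8]
wrist_force: [-0.6, 0.2, -0.1]
opening: 0.0855
26.55 [0.4553 0.0907 0.161 ] [-8.999e+01  1.000e-02  7.578e+01] shift [0.0005 0.143  0.0004] turn [-0.0003 -0.0038 -0.0002] op 0.085 F [-0.1  0.1  0.9]
```

View pics/w17.png

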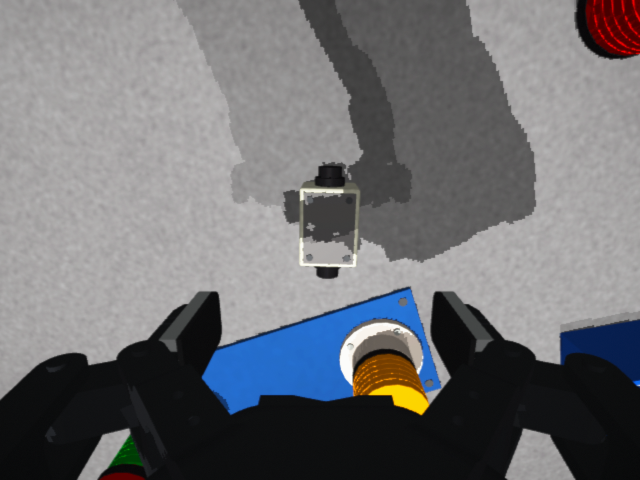

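```bash
python3 -c "
from h import *
c=np.load('c17.npy',allow_pickle=True).item()
P=np.array([ray(c,*q,.04)[:2] for q in((301,189),(359,190),(356.5,266),(299.5,265.5))])
print(P.mean(0),[np.degrees(np.arctan2(*(P[b]-P[a])[::-1])) for a,b in((0,1),(3,2),(0,3),(1,2))])
to([*P.mean(0),.018],76)"
python3 -m crank '0.0005 0.05 0 0 0 0;0.0005 0.1 0 0 0 0;0.0005 0.13 0 0 0 0;0.0005 0.143 0 0 0 0;0.0005 0.143 0 0 0 0;0.0005 0.143 0 0 0 0'
```

```text
[0.45337551 0.09179323] [np.float64(74.84078203201004), np.float64(75.30912101078586), np.float64(-16.38462394997408), np.float64(-14.594188317985472)]
26.55 [0.4553 0.0907 0.161 ] [-8.999e+01  1.000e-02  7.578e+01] shift [0.0007 0.143  0.0021] turn [-0.0003 -0.0038 -0.0002] op 0.085 F [-0.1  0.1  0.9]
time: 27.15
ee_pos: [0.456, 0.0917, 0.0198]
tcp_rot: [-90.1, -0.0, 75.9]
wrist_force: [0.3, -0.2, 0.4]
opening: 0.0854
```

```bash
python3 -m crank '0 0 0 0 0 0;0 0 0 0 0 0;0 0 0 0 0 0;0 0 0 0 0 0;0 0 0 0 0 0;0 0 0 0 0 0;0 0 0 0 0 0' 1 50
python3 -c "
from h import *
to([.6,-.0005,.15],5.15)"
python3 -m crank '0 -0.05 0 0 0 0;0 -0.1 0 0 0.1 0;0 -0.14 0 0 0.25 0;0 -0.14 0 0 0.4 0;0 -0.14 0 0 0.55 0;0 -0.14 0 0 0.7 0;0 -0.14 0 0 0.8 0;0 -0.14 0 0 0.8 0'
python3 -c "
from h import *
to([.6,-.0005,.15],5.15)"
```

```text
time: 27.85
ee_pos: [0.4558, 0.0917, 0.0195]
tcp_rot: [-90.1, -0.0, 76.0]
wrist_force: [-0.0, -0.3, 7.3]
opening: 0.0439
27.85 [0.4558 0.0917 0.0195] [-9.011e+01 -5.000e-02  7.597e+01] shift [-0.0544 -0.1303 -0.1625] turn [1.100e-03 1.236e+00 1.900e-03] op 0.0439 F [-0.  -0.3  7.3]
time: 28.65
ee_pos: [0.455, 0.0916, 0.1584]
tcp_rot: [-90.0, -0.0, 30.1]
wrist_force: [-0.2, 0.5, -1.0]
opening: 0.0432
28.65 [0.455  0.0916 0.1584] [-9.000e+01 -1.000e-02  3.006e+01] shift [ 0.0794  0.0084 -0.1523] turn [0.000e+00 4.347e-01 2.000e-04] op 0.0432 F [-0.2  0.5 -1. ]
```

```bash
python3 -m crank '0.02 0 -0.04 0 0.14 0;0.04 0 -0.08 0 0.28 0;0.06 0 -0.12 0 0.42 0;0.079 0 -0.152 0 0.435 0;0.079 0 -0.152 0 0.435 0;0.079 0 -0.152 0 0.435 0;0.079 0 -0.152 0 0.435 0;0.079 0 -0.152 0 0.435 0'
python3 - <<'E'
from h import *
im,c=snap('wrist','w18.png'); np.save('c18.npy',c,allow_pickle=True)
to([.6,-.0005,.0265],5.15)
E
```

```text
time: 29.45
ee_pos: [0.5991, 0.0004, 0.1588]
tcp_rot: [-90.0, -0.0, 5.3]
wrist_force: [0.4, -0.4, -0.9]
opening: 0.0435
29.5 [5.991e-01 4.000e-04 1.589e-01] [-9.00e+01 -5.00e-02  5.31e+00] shift [ 0.0007  0.1324 -0.001 ] turn [0.     0.0027 0.0008] op 0.0435 F [ 0.7 -0.4 -0.2]
```

View pics/w18.png

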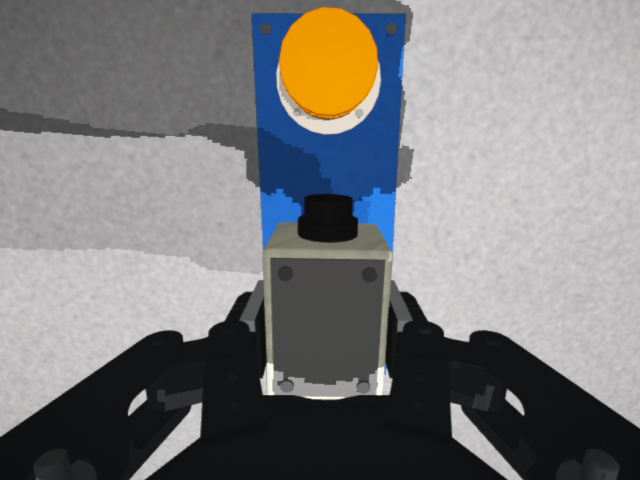

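```bash
python3 -c "
from h import *
c=np.load('c18.npy',allow_pickle=True).item()
a,b=[ray(c,327,v,.1794) for v in(249,396)];print(a,b,(a+b)/2)"
python3 -m crank '0.0007 0.05 -0.001 0 0.003 0;0.0007 0.1 -0.001 0 0.003 0;0.0007 0.12 -0.001 0 0.003 0;0.0007 0.129 -0.001 0 0.003 0;0.0007 0.129 -0.001 0 0.003 0;0.0007 0.129 -0.001 0 0.003 0'
python3 -c "
from h import *
to([.6,-.0005,.0255],5.15)"
```

```text
[0.59625974 0.03133129 0.1794    ] [ 0.6017357  -0.02624117  0.1794    ] [0.59899772 0.00254506 0.1794    ]
time: 30.1
ee_pos: [0.6013, -0.001, 0.0312]
tcp_rot: [-90.0, -0.2, 5.1]
wrist_force: [-0.7, -0.8, -1.0]
opening: 0.0434
30.1 [ 0.6013 -0.001   0.0312] [-90.01  -0.15   5.07] shift [-0.0013  0.0057  0.0006] turn [ 0.0002 -0.0015  0.0026] op 0.0434 F [-0.7 -0.8 -1. ]
```

In hand, the box centre is 2 mm ahead of the TCP, as expected. I'll set it down and release.

```bash
python3 -m crank '-0.001 0.003 0.0005 0 0 0;-0.001 0.005 0.0005 0 0 0;-0.001 0.0055 0.0005 0 0 0;-0.001 0.0055 0.0005 0 0 0'
python3 -m crank '0 0 0 0 0 0;0 0 0 0 0 0;0 0 0 0 0 0;0 0 0 0 0 0;0 -0.04 0 0 0 0;0 -0.08 0 0 0 0;0 -0.13 0 0 0 0;0 -0.18 0 0 0 0' -1
python3 -m crank '-0.05 0 0 0 0 0;-0.1 0 0 0 0 0;-0.15 0 0 0 0 0;-0.2 0 0 0 0 0;-0.2 0 0 0 0 0;-0.2 0 0 0 0 0'
python3 - <<'E'
from h import *
im,c=snap('wrist','w19.png'); t,ct=snap('top','t19.png'); s,cs=snap('scene','s19.png')
A=cv2.resize(t[130:310,220:460],None,fx=2.5,fy=2.5); B=cv2.resize(s[180:330,180:400],None,fx=2.727,fy=2.727)[:,:600]
cv2.imwrite('pics/f19.png',np.vstack([A,B])[:600*2,:,::-1][:, :]); print(A.shape,B.shape)
v=cv2.imread('pics/f19.png');cv2.imwrite('pics/f19.png',cv2.resize(v,None,fx=.69,fy=.69))
np.save('cs.npy',[c,ct,cs],allow_pickle=True); print(bot.get_obs()['wrist_force'],bot.get_obs()['ee_pos'])
E
```

```text
time: 30.5
ee_pos: [0.6001, -0.0006, 0.0255]
tcp_rot: [-90.0, -0.1, 5.0]
wrist_force: [-2.5, 1.0, 6.7]
opening: 0.0433
time: 31.3
ee_pos: [0.5989, -0.0007, 0.2053]
tcp_rot: [-90.0, 0.0, 5.0]
wrist_force: [1.9, 0.3, 0.5]
opening: 0.0853
time: 31.9
ee_pos: [0.3998, -0.0184, 0.2045]
tcp_rot: [-90.0, -0.2, 5.0]
wrist_force: [0.6, 0.3, 0.5]
opening: 0.0856
(450, 600, 3) (409, 600, 3)
[1.15223489 0.97342175 0.31659558] [ 0.40107087 -0.01826524  0.20355981]
```

View pics/f19.png

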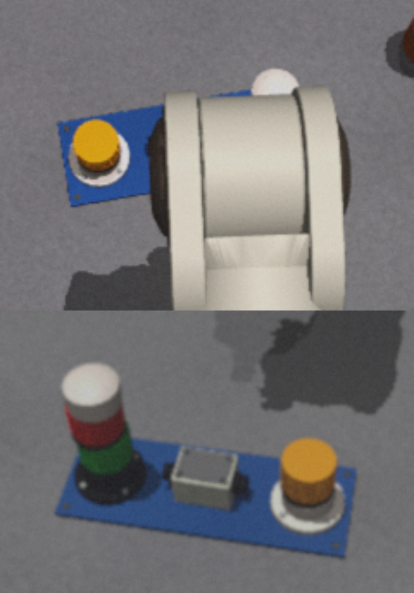

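```bash
python3 -c "
from h import *
s=cv2.imread('pics/s19.png')[:,:,::-1];cs=np.load('cs.npy',allow_pickle=True)[2]
print('box lid scene px expected',proj(cs,[.5998,.0015,.046]),'seen approx',(205/.69/2.727+180,(466-310)/.69/2.727+180))
bot.job_done()"
```

```text
box lid scene px expected [288.3617683  261.68581381] seen approx (288.94809287692055, 262.9068414087786)
the job is handed in; nothing more can be done
```

I moved the amber light to the white foot and built the black foot up with green, then red (the smaller red one), then the white cap. The junction box sits flat on the plate midway between the feet, with its glands pointing at them. I handed the job in at about 32 s with the gripper open and clear.

**Last checks:**
- **Final scene picture:** everything stands upright, and the box lid shows within about 1.5 pixels of where it should be.
- **Lamp positions:** wrist-camera checks after each release put the amber light and the cap within about 1 mm of their feet's measured centres. The first green placing was about 2–3 mm off, so I re-gripped it, and it then read about 1 mm off.
- **Red light, where readings disagree:** right after placing, the wrist view put it up to about 3 mm off the green along the plate. A second wrist view and the scene silhouette put it within about 1 mm, so I left it.
- **Not checked:** the arm hid part of the plate in the last top picture, so the box's position rests on the scene view and the gripper position. I took no closing measurement of the can or the parts bin. No move went near either, and wrist-force readings stayed under about 14 N.

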